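Clamp a shaft in the V fixture

ROBOT

A 7-joint arm with a two-finger parallel gripper is mounted at the origin on a cart in front of the work surface, level with it; the furniture and walls round the work are solid. World frame = base frame: x ahead of the robot, y to its left, z up, the work surface at z = 0. Lengths are in m, angles in rad, forces in N, time in s.
With the tool pointing down it reaches from about 0.425 to 0.875 m from the base axis. Payload 4.7 kg.
Tool frame: the origin (TCP) lies midway between the tips of the shut fingers; the grasp point (between the pads) lies 19 mm behind it; x points along the fingers, z is the direction in which the jaws open and shut, and the axes are right-handed (so a half turn about x gives the same grasp; the last joint's range is limited). The gripper opens to 87 mm and grips with 3 to 60 N. Pads are 19 mm wide; open, the fingers measure 117 mm over their backs; the gripper's body (75 mm by 190 mm) begins 51 mm behind the grasp point.
Start: joints at [1.301, 0.321, -0.07, 1.45, 0.023, 1.371, -0.057], TCP at [0.182, -0.624, 0.223] pointing down, gripper open.
Joint ranges: [-2.86, 2.86], [-0.3, 2.09], [-1.38, 1.24], [0.06, 2.45], [-1.56, 4.7], [0.09, 2.05], [-2.69, 2.69]. Speed limits (rad/s): [2.57, 2.57, 3.14, 3.14, 3.14, 3.14, 3.14].

INTERFACE

Orientations are given as a unit quaternion [x, y, z, w].
In Python, from rig import env gives the robot as it stands.
- The arm moves only by the tool step_arm, never from a script. Its argument "increments" is a list of rows, each a list of 7 numbers: the shift along the world's x, y, z in cm, then the turn, a rotation vector about the world's x, y, z in rad, then the finger opening in cm, from 0 to 8.7. A call has 1 to 5 rows; each row is the pose to reach, as a shift and turn from the pose commanded when the call began; what a row does not reach only later rows make up. A row lasts 1/8 s, in which the tool goes at most 62.5 mm and 10.7 degrees, less where a joint would pass 70% of its speed; a pose out of reach is approached as far as the arm can. A call with a gripper value outside its range is refused whole. The fingers move at their own pace and stop on an object; the grip force is fixed at half the most. Time passes only in rows, so rows that repeat a pose let the fingers close. It gives the time, the measured TCP pose, the force and the opening at its end, in the units of the state.
- env.sense(): the state, without advancing time (a new reading comes with each control period).
- env.capture(name): name is "side" or "top"; returns a dict with "pixels" (400x640x3 uint8, red, green, blue), "K" (3x3 intrinsics, pixels), "R" (3x3) and "t" (3): a world point X has camera coordinates R X + t. Camera axes: x right, y down, z forward; pixel columns grow to the right and rows downward; lengths in m; the calibration is good to about 2 mm. A picture is of the moment at which its call begins. There is no depth.
- env.finish_job(): hands the job in, once; it reports no verdict.
Trained networks look in a picture, given as the dict that the camera call returned (one of the last four; its "shot" number tells which), for a name from the list of things; names that differ only in an ending like _2 or _b are one class to them, and where a whole thing is asked for, a point or a joint stands for the part that bears it (a point fixed in the world has none). Each returns a list of dicts, best first, with "p" (0 to 1); they miss things now and then, are a little off and sometimes report something else, mostly with a low value. They report only what shows in the picture. A call takes as long as a camera call.
- env.spot_in(picture, target): "location" ([column, row] in pixels, amid what is visible of it).
- env.masks_of(picture, target): "region" (400x640 bool, what is visible of it) and "location" ([column, row] in pixels, amid what is visible of it).
- env.tip_of(picture, target): "location" ([column, row] in pixels: a listed point, or the origin of a listed thing).
The state is a dict: "t": time; "q": joint angles; "dq": joint speeds; "joint_torque": joint torques, N m; "eef_pos": TCP position; "ee_rot": TCP orientation; "contact_force": force on the tool from outside, world axes, zero at the start; "torque": the same for the moment, N m; "gripper_width": opening from 0.0 (shut) to 1.0 (fully open).
Only numpy, scipy, OpenCV 4.12 (cv2) and the standard library are available. Lean on these libraries where they do the work, as an engineer would, in place of code of your own. Each camera call takes 0.05 s, during which the arm holds its last target. There are 200 camera calls.

TASK

Lift the steel shaft off its wooden rest, lay it in the two V blocks of the fixture and slide it gently along them until its end bears on the stop screw, without ramming it. Then swing the clamp strap over and press its handle down until the strap is fully shut on the shaft and let go, the shaft still lying in both V blocks with its end at the screw and the other things on the table left alone.

Things in the scene. Friction and masses are not known exactly. Their poses are not given: they have to be found in the camera images.
- shaft: plain steel cylinder, 22 mm diameter, 164 mm long, 0.2 to 0.4 kg, both ends alike. Origin at its middle, on its axis; its y axis runs along it (it may be rolled about y). It starts on the wooden rest, its axis 42 mm above the table.
- shaft_rest: wooden rest, fixed: base 70x130x12 mm with two V-notched cheeks, 14 mm thick, 40 mm high, at its y = -52 and +52 mm; between the cheeks (90 mm) there is room for fingers down to the base's top, z = 12 mm. Origin under its centre, y along the shaft.
- v_fixture: metal fixture, fixed; carries strap and end stop. Origin on the table midway between two V blocks, y along the grooves, z up. Base x -54..46, y -79..121, top z 10 mm. V blocks 22 mm long, 54 wide, 54 high at y = -50 and +50; 90 degree grooves, mouth 39 mm wide; fingers fit between the blocks (78 mm). Seated shaft: axis x 0, z 50 mm, middle at y -2 to +18 when at the screw (slide it towards +y).
- end_stop: bracket at the fixture's +y end (origin and axes of the fixture): plate 40 mm wide, 66 high, inner face y = 106 mm. Its stop screw (13 mm tip, on the seated shaft's axis, z 50) points to -y; the screw's setting is not measured and differs each time: its travel lets the tip stand between y = 80 and 100 mm. It does not yield. Press the shaft on it with at most 10 N; 2 to 5 N is plenty.
- strap (a joint): strap angle, rad: 0 = shut (level across the shaft, hard stop), grows as it swings up and back to the fixture's -x side; 2.75 to 2.9 at the start. Stiff hinge (0.8 N m, 8 N at the peg), stays where left. In the last 0.1 rad a spring pad under the strap, 38 mm from the hinge, presses the shaft with up to 12 N: 12 to 13 N down on the peg shuts it, then friction holds it.
- strap_hinge (a point): point on the strap's hinge line, at x -38, y -50, z 72 mm in the fixture's frame; the hinge line runs along the fixture's y
- strap_peg (a point): middle of the strap's handle: black round peg, 14 mm diameter, standing out 44 mm sideways (to the fixture's -y) from the end of the 16 mm wide strap, parallel to the hinge, 100 mm from it. This point is on its axis. It can be pinched from above at any strap angle and turns between the fingers. Strap shut: x 62, y -80, z 72 mm in the fixture's frame.
- tape_roll_1: roll of beige masking tape lying flat, 84 mm across, 22 mm high (bystander, leave it where it is). Origin under its middle.
- solder_reel: reel of solder wire standing on its flange, 60 mm across, 36 mm high (bystander, leave it where it is). Origin under its middle.
- side_cutters: side cutters with blue handles lying flat, 146x42x12 mm (bystander, leave it where it is). Origin under its middle.
- tweezers: steel tweezers lying flat, 126x14x8 mm (bystander, leave it where it is). Origin under its middle.
- heat_sink: black finned heat sink, 30x42x24 mm (bystander, leave it where it is). Origin under its middle.
- flux_bottle: small brown dropper bottle with black cap, 34 mm across, 102 mm high (bystander, leave it where it is). Origin under its middle.

How it is judged:
By the outcome, as a careful person would: the job done as asked, in the order asked, and still so for the second after the job is handed in, with the robot touching nothing.
It also fails if it takes over 72 s, if anything falls off the work surface, if the arm or the gripper's body presses on something with over 40 N, if the wrist force passes 120 N, or if a joint passes its speed limit or range.

## Working session

There is one attempt and no reset: what is moved stays moved. The work goes in short steps, Python scripts to look and compute and a tool call to move; the robot and the scene stay as the last step left them, time stands still between calls to the robot, and variables do not carry over. Pictures are saved under pics/ and viewed, about 8 in all and at most 12, crops included, and the job is handed in when it is done.

Besides the shell and the picture viewer there is one more tool, called after "Call:" as name([rows], argument=value, ...), one row to a line, values as JSON. step_arm: Moves the arm, as the interface text tells. Its arguments: {"type":"object","properties":{"increments":{"type":"array","items":{"type":"array","items":{"type":"number"}}}},"required":["increments"]}

```bash
mkdir -p pics; ls
cat > h.py <<'E'
import numpy as np, cv2
from rig import env
def save(p,n): cv2.imwrite(f'pics/{n}.png',p['pixels'][:,:,::-1])
def proj(p,X):
    c=p['R']@np.asarray(X,float)+p['t']; u=p['K']@c; return u[:2]/u[2]
def onplane(p,uv,z):
    d=p['R'].T@np.linalg.solve(p['K'],[uv[0],uv[1],1]); o=-p['R'].T@p['t']
    return o+d*(z-o[2])/d[2]
def tri(ps,uvs):
    A=[];b=[]
    for p,uv in zip(ps,uvs):
        d=p['R'].T@np.linalg.solve(np.array(p['K']),[uv[0],uv[1],1]); d/=np.linalg.norm(d); o=-p['R'].T@p['t']
        M=np.eye(3)-np.outer(d,d); A.append(M); b.append(M@o)
    return np.linalg.lstsq(np.vstack(A),np.hstack(b),rcond=None)[0]
E
python3 - <<'E'
from h import *
s=env.sense(); print({k:np.round(v,3).tolist() for k,v in s.items()})
T=env.capture('top');S=env.capture('side')
save(T,'top0');save(S,'side0')
for n,p in(('top',T),('side',S)): print(n,'cam',np.round(-p['R'].T@p['t'],3), np.round(p['R'],2).tolist())
for o in ['shaft','shaft_rest','v_fixture','end_stop','strap_hinge','strap_peg','tape_roll_1','solder_reel','side_cutters','tweezers','heat_sink','flux_bottle']:
    r=[]
    for p in (T,S):
        d=env.tip_of(p,o); r.append(d[0] if d else None)
    print(o,[(np.round(x['location'],1).tolist(),round(float(x['p']),2)) if x else None for x in r], np.round(tri((T,S),[x['location'] for x in r]),3) if all(r) else '', np.round(onplane(T,r[0]['location'],0),3) if r[0] else '')
E
```

```text
pics
{'t': 0.0, 'q': [1.301, 0.322, -0.07, 1.452, 0.023, 1.371, -0.057], 'dq': [0.002, -0.001, 0.001, 0.001, -0.0, 0.002, -0.0], 'joint_torque': [0.0, -49.129, -0.404, -31.253, -0.064, 0.044, 0.0], 'eef_pos': [0.182, -0.623, 0.221], 'ee_rot': [0.425, 0.566, -0.424, 0.565], 'contact_force': [0.174, 0.975, -0.931], 'torque': [-0.022, 0.01, -0.011], 'gripper_width': 1.0}
top cam [ 0.412 -0.006  1.048] [[0.01, -1.0, 0.01], [-0.99, -0.01, -0.12], [0.12, -0.01, -0.99]]
side cam [-0.046  0.35   0.551] [[-0.53, -0.85, 0.01], [-0.47, 0.28, -0.84], [0.71, -0.45, -0.54]]
shaft [([255.1, 138.3], 0.75), ([220.0, 218.8], 0.82)] [0.68  0.136 0.04 ] [0.69 0.14 0.  ]
shaft_rest [None, ([222.6, 235.8], 0.82)]  
v_fixture [([380.7, 189.1], 0.92), ([350.9, 221.8], 0.96)] [ 0.577 -0.157 -0.011] [ 0.572 -0.159  0.   ]
end_stop [([283.6, 269.0], 0.45), None]  [0.383 0.065 0.   ]
strap_hinge [([414.4, 197.4], 0.92), None]  [ 0.553 -0.238  0.   ]
strap_peg [([434.2, 234.8], 0.65), ([426.7, 192.0], 0.55)] [ 0.459 -0.258  0.104] [ 0.466 -0.284  0.   ]
tape_roll_1 [([281.3, 269.5], 0.86), ([423.2, 193.9], 0.73)] [0.335 0.006 0.262] [0.382 0.07  0.   ]
solder_reel [([350.1, 129.6], 0.61), ([302.2, 201.0], 0.59)] [ 0.713 -0.09  -0.003] [ 0.715 -0.086  0.   ]
side_cutters [([334.8, 263.0], 0.59), ([363.4, 275.9], 0.64)] [ 0.399 -0.052  0.003] [ 0.398 -0.053  0.   ]
tweezers [([302.4, 229.2], 0.76), ([311.1, 271.9], 0.59)] [ 0.476  0.024 -0.011] [0.475 0.024 0.   ]
heat_sink [([387.7, 131.1], 0.78), ([330.5, 191.4], 0.64)] [ 0.711 -0.178  0.   ] [ 0.713 -0.176  0.   ]
flux_bottle [([217.0, 181.3], 0.6), None]  [0.585 0.226 0.   ]
```

Run:
```python
import cv2
a=cv2.imread('pics/top0.png')[70:310,180:500]; cv2.imwrite('pics/top0c.png',cv2.resize(a,None,fx=2.5,fy=2.5,interpolation=cv2.INTER_CUBIC))
```

```text
(no output)
```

View pics/top0c.png

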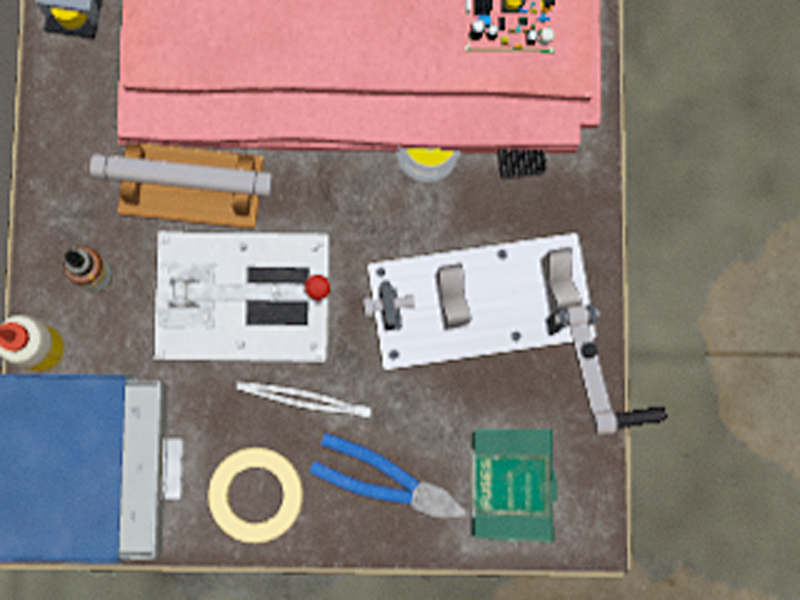

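View pics/side0.png

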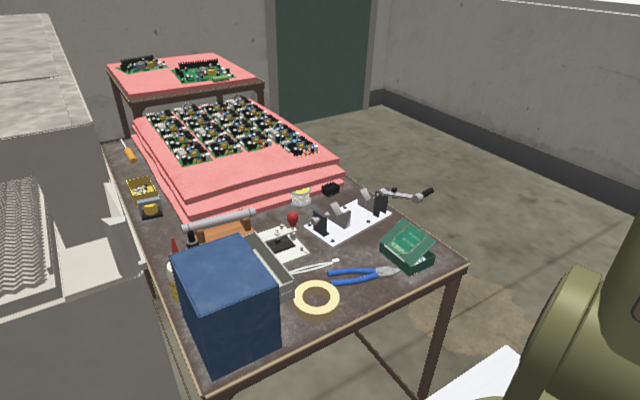

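Top crop: shaft at (97,165)–(263,183), fixture corners at (370,263), (578,235), (597,340), (388,368), and the strap swung back with its peg at (640,415). There's also a foam stack and a red-knob clamp, so I need their heights for clearance.

Run:
```python
from h import *
T=env.capture('top');S=env.capture('side')
c=lambda x,y:(180+x/2.5,70+y/2.5)
# fixture fit
im=np.array([c(370,263),c(578,235),c(597,340),c(388,368)])
W=np.array([onplane(T,u,0.010)[:2] for u in im]); L=np.array([[46,121],[46,-79],[-54,-79],[-54,121]])/1e3
def fit(L,W):
    l=L-L.mean(0);w=W-W.mean(0);H=l.T@w;th=np.arctan2(H[0,1]-H[1,0],H[0,0]+H[1,1])
    R=np.array([[np.cos(th),-np.sin(th)],[np.sin(th),np.cos(th)]]);return th,W.mean(0)-R@L.mean(0),R
th,o,R=fit(L,W);print('fixture',th,o,'res mm',np.round((L@R.T+o-W)*1e3,1).tolist())
np.save('fx.npy',[th,*o])
for n,p in(('T',T),('S',S)):
  for m in env.masks_of(p,'shaft')[:2]:
    ys,xs=np.nonzero(m['region']); r=cv2.minAreaRect(np.c_[xs,ys].astype(np.float32)); b=cv2.boxPoints(r); print(n,m['p'],len(xs),r)
    if n=='T': print(np.round([onplane(T,u,0.042)[:2] for u in b],4).tolist())
print('knob',tri((T,S),[c(317,287),(293,217)]))
print('foam R top corner',tri((T,S),[c(600,90),(343,158)]))
a=cv2.resize(S['pixels'][150:310,130:450,::-1],None,fx=2.5,fy=2.5,interpolation=cv2.INTER_CUBIC); cv2.imwrite('pics/side0c.png',a)
```

```text
fixture 0.15389333388517695 [ 0.57419837 -0.1606861 ] res mm [[-0.4, 0.3], [0.5, -2.1], [0.8, -0.9], [-0.9, 2.7]]
T 0.79 703 ((252.03216552734375, 139.6998748779297), (72.86866760253906, 10.33371353149414), 6.115502834320068)
[[0.6711, 0.2247], [0.6952, 0.2232], [0.6796, 0.0572], [0.6556, 0.0591]]
S 0.75 807 ((217.94119262695312, 220.26473999023438), (11.64171028137207, 76.88378143310547), 75.96376037597656)
knob [0.56864056 0.01347263 0.06810955]
foam R top corner [ 0.75049559 -0.24178791  0.06713836]
```

View pics/side0c.png

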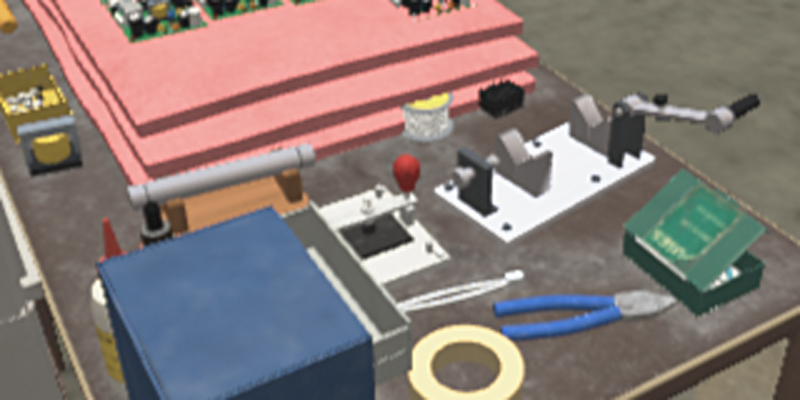

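```bash
cat >> h.py <<'E'
from scipy.spatial.transform import Rotation as Ro
def fw(x,y,z):
    th,a,b=np.load('fx.npy'); c,s=np.cos(th),np.sin(th); return np.array([a+c*x-s*y,b+s*x+c*y,z])
def wf(X):
    th,a,b=np.load('fx.npy'); c,s=np.cos(th),np.sin(th); dx,dy=X[0]-a,X[1]-b; return np.array([c*dx+s*dy,-s*dx+c*dy,X[2] if len(X)>2 else 0])
def rel(yaw):
    "rotvec from present to tool down with jaws along world direction yaw (either way)"
    R=Ro.from_quat(env.sense()['ee_rot']); out=[]
    for k in (0,np.pi):
        z=np.array([np.cos(yaw+k),np.sin(yaw+k),0]); x=np.array([0,0,-1.]); M=np.c_[x,np.cross(z,x),z]
        out.append((Ro.from_matrix(M)*R.inv()).as_rotvec())
    return np.round(out,3)
E
python3 - <<'E'
from h import *
s=env.sense();print(s['t'],Ro.from_quat(s['ee_rot']).as_matrix().round(3).tolist())
print('shaft',rel(-0.094).tolist(),'fix',rel(0.154).tolist())
T=env.capture('top');S=env.capture('side')
c=lambda x,y:(180+x/2.5,70+y/2.5)
print('hinge',wf(onplane(T,env.tip_of(T,'strap_hinge')[0]['location'],.072)),'fix',wf(onplane(T,env.tip_of(T,'v_fixture')[0]['location'],0.0)))
print('screw tip',wf(onplane(T,c(413,303),.05)),'bracket',wf(onplane(T,c(390,284),.066)),wf(onplane(T,c(396,326),.066)))
print('blocks centre',wf(onplane(T,c(453,267),.054)),wf(onplane(T,c(557,250),.054)))
print('shaft tip_of',onplane(T,env.tip_of(T,'shaft')[0]['location'],.042))
pg=[env.tip_of(p,'strap_peg')[0]['location'] for p in(T,S)];P=tri((T,S),pg);print('peg',P,wf(P))
for a in (2.75,2.8,2.85,2.9):
  q=fw(-.038+.1*np.cos(a),-.08,.072+.1*np.sin(a)); print(a,q,proj(T,q)-pg[0],proj(S,q)-pg[1])
for X in [fw(0,0,0),fw(0,-2e-3,.05)]: print(X)
E
```

```text
1.5 [[0.0, 0.96, 0.28], [-0.0, 0.28, -0.96], [-1.0, -0.0, 0.0]]
shaft [[0.0, 0.0, 1.193], [0.0, -0.0, -1.949]] fix [[0.0, 0.0, 1.441], [0.0, -0.0, -1.701]]
hinge [-0.03470411 -0.05050473  0.072     ] fix [-0.00323925  0.00951686  0.        ]
screw tip [-0.00198834  0.08988246  0.05      ] bracket [0.01544112 0.10892273 0.066     ] [-0.02227985  0.10909857  0.066     ]
blocks centre [0.02474299 0.04991743 0.054     ] [ 0.0271285  -0.04509795  0.054     ]
shaft tip_of [0.66997954 0.14027432 0.042     ]
peg [ 0.4565108  -0.25494214  0.1072831 ] [-0.1307449  -0.07510217  0.1072831 ]
2.75 [ 0.45757252 -0.25973386  0.1101661 ] [ 3.09301508 -0.11474928] [ 0.86009772 -1.92702635]
2.8 [ 0.4558017  -0.26000854  0.10549882] [2.64051408 0.83461815] [1.18430088 0.2355276 ]
2.85 [ 0.4542636  -0.26024713  0.1007478 ] [2.16246791 1.66558529] [1.41147893 2.38069801]
2.9 [ 0.45296208 -0.26044903  0.09592493] [1.6605863  2.37750217] [1.54144819 4.50181548]
[ 0.57419837 -0.1606861   0.        ]
[ 0.57450495 -0.16266247  0.05      ]
```

Call:
step_arm([
  [3, 4.6, 0, 0, 0, 0, 6],
  [6, 9.2, 0, 0, 0, 0, 6],
  [9, 13.8, 0, 0, 0, 0, 6],
  [12, 18.4, 0, 0, 0, 0, 6],
  [15, 23, 0, 0, 0, 0, 6],
])

```text
t: 2.48
eef_pos: [0.3329, -0.3925, 0.2229]
ee_rot: [0.424, 0.565, -0.424, 0.566]
contact_force: [0.8, -0.5, -0.2]
gripper_width: 0.695
```

Call:
step_arm([
  [3, 4.8, 0, 0, 0, 0.17, 6],
  [6, 9.6, 0, 0, 0, 0.34, 6],
  [9, 14.4, 0, 0, 0, 0.51, 6],
  [12, 19.2, 0, 0, 0, 0.68, 6],
  [15, 24, 0, 0, 0, 0.85, 6],
])

```text
t: 3.1
eef_pos: [0.4828, -0.1525, 0.223]
ee_rot: [0.151, 0.69, -0.152, 0.691]
contact_force: [-0.4, -0.2, -0.8]
gripper_width: 0.686
```

Call:
step_arm([
  [3.2, 4.9, 0, 0, 0, 0.11, 5],
  [6.4, 9.8, 0, 0, 0, 0.22, 5],
  [9.6, 14.7, 0, 0, 0, 0.343, 5],
  [12.8, 19.6, 0, 0, 0, 0.343, 5],
  [16, 24.5, -2, 0, 0, 0.343, 5],
])

```text
t: 3.72
eef_pos: [0.6443, 0.0923, 0.2042]
ee_rot: [0.034, 0.705, -0.034, 0.708]
contact_force: [0.4, -0.8, 0.4]
gripper_width: 0.576
```

Call:
step_arm([
  [3.4, 4.5, -2, 0, 0, 0, 5],
  [3.4, 4.5, -5, 0, 0, 0, 5],
  [3.4, 4.5, -8, 0, 0, 0, 5],
  [3.4, 4.5, -8, 0, 0, 0, 5],
])

```text
t: 4.22
eef_pos: [0.6742, 0.1352, 0.1196]
ee_rot: [0.033, 0.708, -0.034, 0.704]
contact_force: [0.6, -0.7, -0.0]
gripper_width: 0.572
```

Run:
```python
from h import *
s=env.sense();print(s['t'],s['eef_pos'],rel(-0.094).tolist(),s['gripper_width'])
T=env.capture('top');S=env.capture('side')
a=cv2.resize(T['pixels'][90:190,190:330,::-1],None,fx=4,fy=4,interpolation=cv2.INTER_CUBIC)
b=cv2.resize(S['pixels'][160:260,150:290,::-1],None,fx=4,fy=4,interpolation=cv2.INTER_CUBIC)
cv2.imwrite('pics/g1.png',cv2.resize(np.hstack([a,b]),(800,286)))
for p in (T,S):
  m=env.masks_of(p,'shaft')
  if m: ys,xs=np.nonzero(m[0]['region']);print(m[0]['p'],cv2.minAreaRect(np.c_[xs,ys].astype(np.float32)))
  for X in [[.683,.222,.042],[.6685,.059,.042]]: print(proj(p,X))
```

```text
4.225 [0.67423622 0.13518199 0.11960755] [[0.001, -0.005, -0.0], [0.008, 0.002, 3.141]] 0.5720460360987897
[216.67705927 135.87680151]
[287.89609595 143.19022577]
0.69 ((217.6470947265625, 220.0882568359375), (11.156638145446777, 75.91365051269531), 75.96376037597656)
[181.67084382 229.28597365]
[254.3918615  210.89137713]
```

View pics/g1.png

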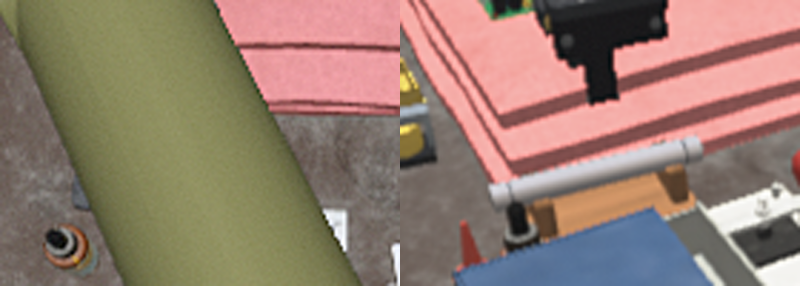

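Call:
step_arm([
  [0.1, 0.4, -1.5, 0, 0, 0, 5],
  [0.1, 0.4, -4.5, 0, 0, 0, 5],
  [0.1, 0.4, -7.5, 0, 0, 0, 5],
  [0.1, 0.4, -9.3, 0, 0, 0, 5],
  [0.1, 0.4, -9.3, 0, 0, 0, 5],
])

```text
t: 5.05
eef_pos: [0.6759, 0.1398, 0.028]
ee_rot: [0.033, 0.707, -0.033, 0.705]
contact_force: [-0.0, 0.2, 0.2]
gripper_width: 0.578
```

Call:
step_arm([
  [0, 0, 0, 0, 0, 0, 3.2],
  [0, 0, 0, 0, 0, 0, 2.6],
  [0, 0, 0, 0, 0, 0, 2.3],
  [0, 0, 0, 0, 0, 0, 1.8],
  [0, 0, 0, 0, 0, 0, 1.2],
])

```text
t: 5.68
eef_pos: [0.6761, 0.1402, 0.03]
ee_rot: [0.033, 0.707, -0.033, 0.706]
contact_force: [-5.2, -0.8, 5.1]
gripper_width: 0.246
```

Call:
step_arm([
  [0, 0, 0, 0, 0, 0, 0.8],
  [0, 0, 0, 0, 0, 0, 0.8],
  [0, 0, 0, 0, 0, 0, 0.8],
])

```text
t: 6.05
eef_pos: [0.6761, 0.1402, 0.03]
ee_rot: [0.033, 0.707, -0.033, 0.706]
contact_force: [-5.9, -1.3, 5.9]
gripper_width: 0.242
```

Call:
step_arm([
  [0, 0, 2, 0, 0, 0, 0.8],
  [0, 0, 5, 0, 0, 0, 0.8],
  [0, 0, 9, 0, 0, 0, 0.8],
  [0, 0, 12, 0, 0, 0, 0.8],
  [0, 0, 12.3, 0, 0, 0, 0.8],
])

```text
t: 6.68
eef_pos: [0.679, 0.1406, 0.156]
ee_rot: [0.034, 0.704, -0.033, 0.709]
contact_force: [0.5, 1.0, -4.1]
gripper_width: 0.241
```

Call:
step_arm([
  [-1, -3, 0, 0, 0, 0.05, 0.8],
  [-2.7, -8, 0, 0, 0, 0.1, 0.8],
  [-4.3, -13, 0, 0, 0, 0.15, 0.8],
  [-6, -18, 0, 0, 0, 0.2, 0.8],
  [-7.6, -23, 0, 0, 0, 0.248, 0.8],
])

```text
t: 7.3
eef_pos: [0.5995, -0.0919, 0.151]
ee_rot: [-0.055, 0.706, 0.055, 0.704]
contact_force: [0.5, 0.1, -3.8]
gripper_width: 0.242
```

Call:
step_arm([
  [-1.3, -4, 0, 0, 0, 0, 0.8],
  [-2.2, -6.7, 0, 0, 0, 0, 0.8],
  [-2.5, -7.7, 0, 0, 0, 0, 0.8],
  [-2.5, -7.7, 0, 0, 0, 0, 0.8],
])

```text
t: 7.8
eef_pos: [0.5757, -0.1669, 0.1518]
ee_rot: [-0.054, 0.705, 0.054, 0.705]
contact_force: [0.4, 1.3, -3.7]
gripper_width: 0.24
```

Run:
```python
from h import *
s=env.sense();print(s['t'],s['eef_pos'],rel(0.154).tolist(),s['gripper_width'],s['contact_force'],wf(s['eef_pos']))
T=env.capture('top');S=env.capture('side')
a=cv2.resize(T['pixels'][130:250,300:460,::-1],(800,600),interpolation=cv2.INTER_CUBIC)
b=cv2.resize(S['pixels'][130:250,290:450,::-1],(800,600),interpolation=cv2.INTER_CUBIC)
cv2.imwrite('pics/g2.png',np.vstack([a[:300] if 0 else cv2.resize(a,(400,300)),cv2.resize(b,(400,300))]) if 0 else b)
cv2.imwrite('pics/g2t.png',a)
for p in (T,S):
  m=env.masks_of(p,'shaft')
  if m: ys,xs=np.nonzero(m[0]['region']);print(m[0]['p'],np.round(cv2.boxPoints(cv2.minAreaRect(np.c_[xs,ys].astype(np.float32))),1).tolist())
  z=s['eef_pos'][2]+.012
  for y in (-88,76): print(proj(p,fw(0,y/1e3,z)))
  print('tip80/90/100 at .05',[np.round(proj(p,fw(0,y,.05)),1).tolist() for y in (.08,.09,.1)], 'bracket',[np.round(proj(p,fw(x,.106,.066)),1).tolist() for x in (-.02,.02)],'hinge',proj(p,fw(-.038,-.05,.072)).round(1))
```

```text
7.8 [ 0.57569868 -0.166896    0.15181583] [[-0.001, -0.001, 0.001], [-0.001, 0.001, -3.141]] 0.24016592294030478 [ 0.38499707  1.31340132 -3.7123211 ] [ 0.00053068 -0.00636648  0.15181583]
0.81 [[354.0, 176.10000610351562], [384.5, 171.8000030517578], [386.1000061035156, 182.60000610351562], [355.6000061035156, 186.89999389648438]]
[436.76391359 169.82466902]
[355.77069749 181.01994672]
tip80/90/100 at .05 [[349.4, 189.7], [345.0, 190.3], [340.6, 190.9]] bracket [[339.6, 199.2], [337.0, 181.4]] hinge [411.4 197.1]
0.96 [[329.79998779296875, 164.10000610351562], [382.20001220703125, 143.10000610351562], [385.79998779296875, 151.89999389648438], [333.29998779296875, 172.89999389648438]]
[386.18827561 146.5143209 ]
[334.76023597 167.17146158]
tip80/90/100 at .05 [[331.4, 212.8], [328.1, 214.4], [324.8, 216.0]] bracket [[329.1, 214.9], [316.9, 207.1]] hinge [383.6 192.2]
```

View pics/g2.png

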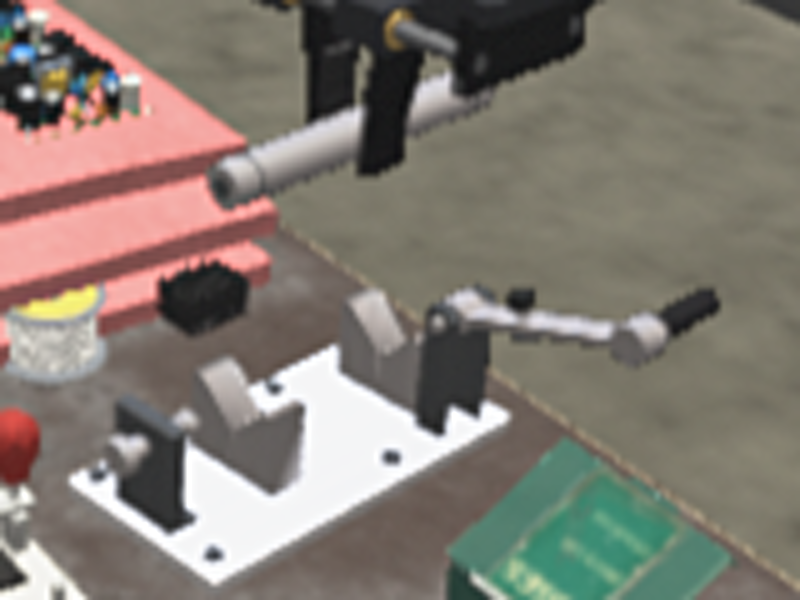

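Call:
step_arm([
  [0, 0, -2, 0, 0, 0, 0.8],
  [0, 0, -5, 0, 0, 0, 0.8],
  [0, 0, -8, 0, 0, 0, 0.8],
  [0, 0, -9.5, 0, 0, 0, 0.8],
  [0, 0, -9.8, 0, 0, 0, 0.8],
])

```text
t: 8.62
eef_pos: [0.5752, -0.1664, 0.0531]
ee_rot: [-0.054, 0.706, 0.055, 0.704]
contact_force: [-0.7, -0.4, -3.3]
gripper_width: 0.245
```

Call:
step_arm([
  [0, 0, -0.4, 0, 0, 0, 0.8],
  [0, 0, -0.8, 0, 0, 0, 0.8],
  [0, 0, -0.8, 0, 0, 0, 0.8],
])

```text
t: 9.0
eef_pos: [0.5761, -0.1672, 0.0469]
ee_rot: [-0.054, 0.705, 0.054, 0.705]
contact_force: [-1.2, -1.3, -3.9]
gripper_width: 0.24
```

Call:
step_arm([
  [0, 0, -0.2, 0, 0, 0, 0.8],
  [0, 0, -0.4, 0, 0, 0, 0.8],
  [0, 0, -0.4, 0, 0, 0, 0.8],
])

```text
t: 9.38
eef_pos: [0.5758, -0.167, 0.0424]
ee_rot: [-0.054, 0.705, 0.054, 0.705]
contact_force: [0.2, -0.7, -3.9]
gripper_width: 0.244
```

Call:
step_arm([
  [0, 0, -0.15, 0, 0, 0, 0.8],
  [0, 0, -0.3, 0, 0, 0, 0.8],
  [0, 0, -0.3, 0, 0, 0, 0.8],
])

```text
t: 9.75
eef_pos: [0.5764, -0.167, 0.0398]
ee_rot: [-0.055, 0.705, 0.054, 0.705]
contact_force: [0.5, 0.5, -3.4]
gripper_width: 0.246
```

Call:
step_arm([
  [0, 0, -0.1, 0, 0, 0, 0.8],
  [0, 0, -0.2, 0, 0, 0, 0.8],
  [0, 0, -0.2, 0, 0, 0, 0.8],
])

```text
t: 10.12
eef_pos: [0.5774, -0.167, 0.0387]
ee_rot: [-0.055, 0.704, 0.054, 0.706]
contact_force: [1.0, 0.1, 4.1]
gripper_width: 0.242
```

Call:
step_arm([
  [0, 0, -0.1, 0, 0, 0, 0.8],
  [0, 0, -0.2, 0, 0, 0, 0.8],
  [0, 0, -0.2, 0, 0, 0, 0.8],
])

```text
t: 10.5
eef_pos: [0.5781, -0.167, 0.0379]
ee_rot: [-0.055, 0.704, 0.054, 0.706]
contact_force: [0.4, 1.0, 10.2]
gripper_width: 0.246
```

Call:
step_arm([
  [0.2, 0, 0.1, 0, 0, 0, 0.8],
  [0.2, 0, 0.25, 0, 0, 0, 0.8],
  [0.2, 0, 0.25, 0, 0, 0, 0.8],
])

```text
t: 10.88
eef_pos: [0.578, -0.167, 0.0381]
ee_rot: [-0.055, 0.705, 0.054, 0.705]
contact_force: [0.3, 0.7, 2.0]
gripper_width: 0.245
```

Call:
step_arm([
  [-0.03, 0.2, 0, 0, 0, 0, 0.8],
  [-0.06, 0.4, 0, 0, 0, 0, 0.8],
  [-0.09, 0.6, 0, 0, 0, 0, 0.8],
  [-0.09, 0.6, 0, 0, 0, 0, 0.8],
])

```text
t: 11.38
eef_pos: [0.577, -0.1612, 0.0381]
ee_rot: [-0.055, 0.705, 0.054, 0.705]
contact_force: [1.2, -3.5, 0.2]
gripper_width: 0.246
```

Call:
step_arm([
  [-0.015, 0.1, 0, 0, 0, 0, 0.8],
  [-0.03, 0.2, 0, 0, 0, 0, 0.8],
  [-0.03, 0.2, 0, 0, 0, 0, 0.8],
])

```text
t: 11.75
eef_pos: [0.5767, -0.159, 0.0381]
ee_rot: [-0.054, 0.705, 0.054, 0.705]
contact_force: [1.5, -3.1, 0.2]
gripper_width: 0.244
```

Call:
step_arm([
  [-0.01, 0.07, 0, 0, 0, 0, 0.8],
  [-0.02, 0.15, 0, 0, 0, 0, 0.8],
  [-0.02, 0.15, 0, 0, 0, 0, 0.8],
])

```text
t: 12.12
eef_pos: [0.5765, -0.1574, 0.0381]
ee_rot: [-0.054, 0.705, 0.054, 0.705]
contact_force: [1.6, -3.6, 1.6]
gripper_width: 0.24
```

Call:
step_arm([
  [-0.01, 0.05, 0, 0, 0, 0, 0.8],
  [-0.015, 0.1, 0, 0, 0, 0, 0.8],
  [-0.015, 0.1, 0, 0, 0, 0, 0.8],
])

```text
t: 12.5
eef_pos: [0.5763, -0.1565, 0.0381]
ee_rot: [-0.054, 0.705, 0.054, 0.705]
contact_force: [1.2, -3.7, 0.8]
gripper_width: 0.245
```

Call:
step_arm([
  [-0.01, 0.05, 0, 0, 0, 0, 0.8],
  [-0.015, 0.1, 0, 0, 0, 0, 0.8],
  [-0.015, 0.1, 0, 0, 0, 0, 0.8],
])

```text
t: 12.88
eef_pos: [0.5761, -0.1554, 0.038]
ee_rot: [-0.054, 0.705, 0.054, 0.705]
contact_force: [1.0, -4.7, 1.2]
gripper_width: 0.242
```

Call:
step_arm([
  [-0.01, 0.05, 0, 0, 0, 0, 0.8],
  [-0.015, 0.1, 0, 0, 0, 0, 0.8],
  [-0.015, 0.1, 0, 0, 0, 0, 0.8],
])

```text
t: 13.25
eef_pos: [0.576, -0.1544, 0.038]
ee_rot: [-0.054, 0.705, 0.054, 0.705]
contact_force: [1.3, -3.9, 0.9]
gripper_width: 0.242
```

Call:
step_arm([
  [-0.01, 0.05, 0, 0, 0, 0, 0.8],
  [-0.015, 0.1, 0, 0, 0, 0, 0.8],
  [-0.015, 0.1, 0, 0, 0, 0, 0.8],
])

```text
t: 13.62
eef_pos: [0.5759, -0.1534, 0.038]
ee_rot: [-0.054, 0.705, 0.054, 0.705]
contact_force: [0.4, -4.2, 1.1]
gripper_width: 0.24
```

Call:
step_arm([
  [-0.01, 0.05, 0, 0, 0, 0, 0.8],
  [-0.015, 0.1, 0, 0, 0, 0, 0.8],
  [-0.015, 0.1, 0, 0, 0, 0, 0.8],
])

```text
t: 14.0
eef_pos: [0.5758, -0.153, 0.038]
ee_rot: [-0.055, 0.705, 0.054, 0.705]
contact_force: [0.8, -5.6, 1.0]
gripper_width: 0.244
```

Call:
step_arm([
  [-0.01, 0.05, 0, 0, 0, 0, 0.8],
  [-0.015, 0.1, 0, 0, 0, 0, 0.8],
  [-0.015, 0.1, 0, 0, 0, 0, 0.8],
])

```text
t: 14.38
eef_pos: [0.5758, -0.153, 0.0381]
ee_rot: [-0.055, 0.705, 0.054, 0.705]
contact_force: [1.4, -6.5, 0.3]
gripper_width: 0.24
```

Run:
```python
from h import *
s=env.sense();print(s['t'],wf(s['eef_pos']),s['contact_force'])
T=env.capture('top');S=env.capture('side')
a=cv2.resize(T['pixels'][165:215,315:375,::-1],(480,400),interpolation=cv2.INTER_CUBIC)
b=cv2.resize(S['pixels'][180:230,305:365,::-1],(480,400),interpolation=cv2.INTER_CUBIC)
cv2.imwrite('pics/g3.png',cv2.resize(np.hstack([a,b]),(800,333)))
```

```text
14.375 [0.00273144 0.00738345 0.03806592] [ 1.38674282 -6.47863302  0.33433752]
```

View pics/g3.png

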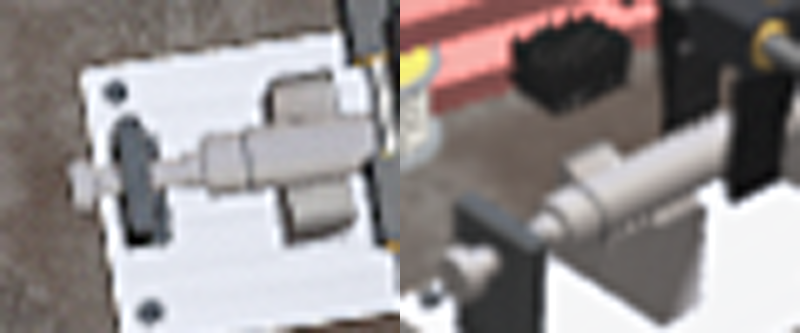

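Call:
step_arm([
  [0, 0, 0, 0, 0, 0, 2.6],
  [0, 0, 0, 0, 0, 0, 3.2],
  [0, 0, 0, 0, 0, 0, 3.8],
  [0, 0, 0, 0, 0, 0, 4],
  [0, 0, 0, 0, 0, 0, 4],
])

```text
t: 15.1
eef_pos: [0.5757, -0.1512, 0.038]
ee_rot: [-0.054, 0.705, 0.055, 0.705]
contact_force: [-0.2, 0.9, -0.5]
gripper_width: 0.453
```

Call:
step_arm([
  [0, 0, 2, 0, 0, 0, 4],
  [0, 0, 6, 0, 0, 0, 4],
  [0, 0, 11, 0, 0, 0, 4],
  [0, 0, 16, 0, 0, 0, 4],
  [0, 0, 16, 0, 0, 0, 4],
])

```text
t: 15.72
eef_pos: [0.5789, -0.1515, 0.2045]
ee_rot: [-0.056, 0.702, 0.053, 0.708]
contact_force: [-1.2, 0.5, 0.2]
gripper_width: 0.462
```

Run:
```python
from h import *
th,a,b=np.load('fx.npy'); o=fw(.0027,.001,0); np.save('fx.npy',[th,o[0],o[1]])
s=env.sense();print(s['t'],s['eef_pos'],wf(s['eef_pos']),s['contact_force'],s['gripper_width'])
T=env.capture('top');S=env.capture('side')
r=[env.tip_of(p,'strap_peg') for p in(T,S)]; print([[(np.round(x['location'],1).tolist(),round(x['p'],2)) for x in q[:2]] for q in r])
if all(r):
  P=tri((T,S),[q[0]['location'] for q in r]);print('peg',P,wf(P))
for al in (2.75,2.8,2.85,2.9):
  q=fw(-.038+.1*np.cos(al),-.08,.072+.1*np.sin(al)); print(al,q.round(4),proj(T,q).round(1),proj(S,q).round(1))
```

```text
15.725 [ 0.57887978 -0.15149747  0.20454312] [0.00333458 0.00736244 0.20454312] [-1.15224725  0.48986471  0.16459229] 0.4617884812406134
[[([348.3, 130.3], 0.18)], [([423.7, 191.4], 0.75)]]
peg [ 0.54558756 -0.14403633  0.15854672] [-0.02842049  0.01983866  0.15854672]
2.75 [ 0.4601 -0.2583  0.1102] [436.1 235.1] [425.6 189.2]
2.8 [ 0.4583 -0.2586  0.1055] [435.7 236. ] [425.9 191.4]
2.85 [ 0.4568 -0.2588  0.1007] [435.2 236.9] [426.1 193.5]
2.9 [ 0.4555 -0.259   0.0959] [434.7 237.6] [426.2 195.7]
```

Call:
step_arm([
  [-3, -2.7, 0, 0, 0, 0, 4],
  [-7, -6.3, 0, 0, 0, 0, 4],
  [-10.5, -9.5, 0, 0, 0, 0, 4],
  [-11.7, -10.6, -2, 0, 0, 0, 4],
  [-11.7, -10.6, -4, 0, 0, 0, 4],
])

```text
t: 16.55
eef_pos: [0.4563, -0.2591, 0.1564]
ee_rot: [-0.053, 0.706, 0.053, 0.704]
contact_force: [0.4, 0.9, -0.5]
gripper_width: 0.462
```

Run:
```python
from h import *
s=env.sense();print(s['t'],s['eef_pos'],wf(s['eef_pos']),rel(.154).tolist())
T=env.capture('top');S=env.capture('side')
m=env.masks_of(S,'strap_peg')
for p in (T,S):
  r=env.tip_of(p,'strap_peg'); print([(np.round(x['location'],1).tolist(),round(x['p'],2)) for x in r[:2]], proj(p,s['eef_pos']).round(1))
cv2.imwrite('pics/g4.png',cv2.resize(S['pixels'][130:230,350:480,::-1],(780,600),interpolation=cv2.INTER_CUBIC))
```

```text
16.55 [ 0.4563368  -0.2591325   0.15641538] [-0.13425917 -0.08021633  0.15641538] [[-0.0, -0.002, 0.004], [-0.003, 0.001, -3.138]]
[([409.4, 195.3], 0.67), ([434.1, 234.3], 0.61)] [442.8 235.9]
[([422.9, 191.1], 0.56)] [430.7 171.1]
```

View pics/g4.png

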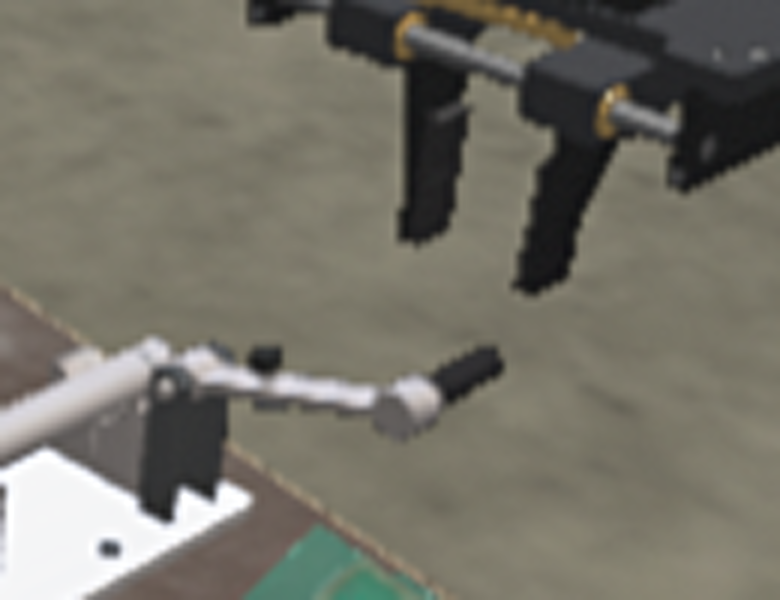

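Call:
step_arm([
  [0.1, 0, -1.5, 0, 0, 0, 4],
  [0.1, 0, -4, 0, 0, 0, 4],
  [0.1, 0, -6.3, 0, 0, 0, 4],
  [0.1, 0, -6.3, 0, 0, 0, 4],
])

```text
t: 17.3
eef_pos: [0.4585, -0.2565, 0.0931]
ee_rot: [-0.054, 0.706, 0.056, 0.704]
contact_force: [-0.8, -0.2, 0.0]
gripper_width: 0.462
```

Call:
step_arm([
  [0, 0, 0, 0, 0, 0, 2.6],
  [0, 0, 0, 0, 0, 0, 1.8],
  [0, 0, 0, 0, 0, 0, 1.2],
  [0, 0, 0, 0, 0, 0, 0.8],
  [0, 0, 0, 0, 0, 0, 0.8],
])

```text
t: 17.92
eef_pos: [0.458, -0.2582, 0.0956]
ee_rot: [-0.054, 0.706, 0.054, 0.704]
contact_force: [-5.0, 0.0, 4.6]
gripper_width: 0.15
```

Call:
step_arm([
  [0, 0, 0, 0, 0, 0, 0.8],
  [0, 0, 0, 0, 0, 0, 0.8],
])

```text
t: 18.18
eef_pos: [0.458, -0.2582, 0.0956]
ee_rot: [-0.054, 0.706, 0.054, 0.704]
contact_force: [-6.2, -0.1, 4.5]
gripper_width: 0.151
```

Run:
```python
from h import *
s=env.sense();P=s['eef_pos'];print(s['t'],P,wf(P),s['gripper_width']*87,s['contact_force'])
S=env.capture('side')
r=env.tip_of(S,'strap_peg');print(r[0]['location'] if r else None, proj(S,P+[0,0,.012]),proj(S,P+[0,0,.019]))
cv2.imwrite('pics/g5.png',cv2.resize(S['pixels'][150:230,370:474,::-1],(780,600),interpolation=cv2.INTER_CUBIC))
```

```text
18.175 [ 0.4580036  -0.25824057  0.09558896] [-0.13247535 -0.07959044  0.09558896] 13.150982590963917 [-6.20484224 -0.11974443  4.46075716]
[425.0, 191.3] [426.02448884 190.68003199] [426.55965041 187.91278509]
```

View pics/g5.png

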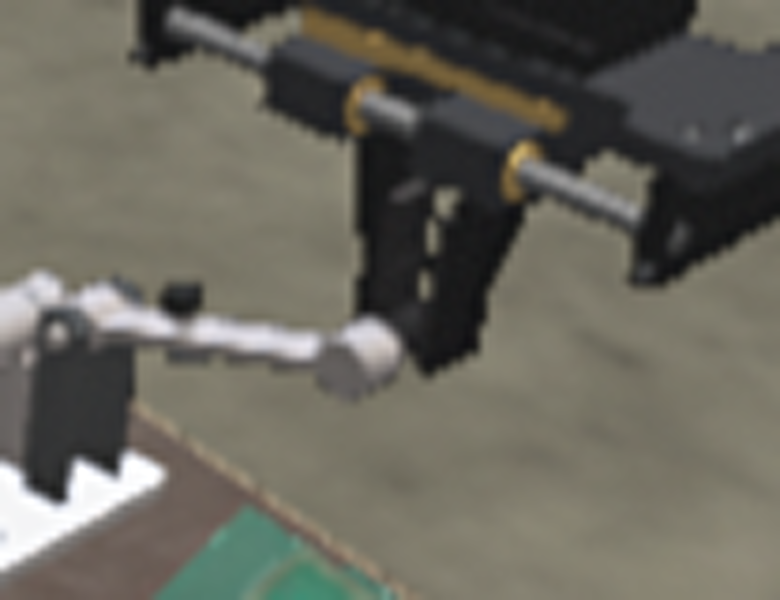

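Run:
```python
import numpy as np
a=np.linspace(2.81,0.05,21); f=lambda a:np.array([9.88*np.cos(a),1.53*np.cos(a),10*np.sin(a)])
for k in range(4): print([(f(x)-f(a[5*k])).round(2).tolist() for x in a[5*k+1:5*k+6]])
```

```text
[[0.53, 0.08, 1.27], [1.23, 0.19, 2.45], [2.08, 0.32, 3.53], [3.07, 0.48, 4.47], [4.18, 0.65, 5.27]]
[[1.21, 0.19, 0.64], [2.49, 0.39, 1.1], [3.83, 0.59, 1.38], [5.19, 0.8, 1.47], [6.54, 1.01, 1.37]]
[[1.33, 0.21, -0.29], [2.61, 0.4, -0.76], [3.82, 0.59, -1.4], [4.92, 0.76, -2.21], [5.91, 0.92, -3.16]]
[[0.85, 0.13, -1.08], [1.54, 0.24, -2.27], [2.06, 0.32, -3.54], [2.41, 0.37, -4.87], [2.57, 0.4, -6.24]]
```

Call:
step_arm([
  [0.53, 0.08, 1.27, 0, 0, 0, 0.8],
  [1.23, 0.19, 2.45, 0, 0, 0, 0.8],
  [2.08, 0.32, 3.53, 0, 0, 0, 0.8],
  [3.07, 0.48, 4.47, 0, 0, 0, 0.8],
  [4.18, 0.65, 5.27, 0, 0, 0, 0.8],
])

```text
t: 18.9
eef_pos: [0.4904, -0.253, 0.1469]
ee_rot: [-0.052, 0.714, 0.054, 0.696]
contact_force: [-28.6, 0.2, 16.4]
gripper_width: 0.152
```

Call:
step_arm([
  [1.21, 0.19, 0.64, 0, 0, 0, 0.8],
  [2.49, 0.39, 1.1, 0, 0, 0, 0.8],
  [3.83, 0.59, 1.38, 0, 0, 0, 0.8],
  [5.19, 0.8, 1.47, 0, 0, 0, 0.8],
  [6.54, 1.01, 1.37, 0, 0, 0, 0.8],
])

```text
t: 19.52
eef_pos: [0.5656, -0.241, 0.1646]
ee_rot: [-0.055, 0.706, 0.054, 0.704]
contact_force: [-10.7, 0.4, 8.3]
gripper_width: 0.149
```

Call:
step_arm([
  [1.33, 0.21, -0.29, 0, 0, 0, 0.8],
  [2.61, 0.4, -0.76, 0, 0, 0, 0.8],
  [3.82, 0.59, -1.4, 0, 0, 0, 0.8],
  [4.92, 0.76, -2.21, 0, 0, 0, 0.8],
  [5.91, 0.92, -3.16, 0, 0, 0, 0.8],
])

```text
t: 20.15
eef_pos: [0.6251, -0.2321, 0.1318]
ee_rot: [-0.054, 0.706, 0.054, 0.704]
contact_force: [-8.1, 0.4, 7.4]
gripper_width: 0.152
```

Call:
step_arm([
  [0.85, 0.13, -1.08, 0, 0, 0, 0.8],
  [1.54, 0.24, -2.27, 0, 0, 0, 0.8],
  [2.06, 0.32, -3.54, 0, 0, 0, 0.8],
  [2.06, 0.32, -3.54, 0, 0, 0, 0.8],
])

```text
t: 20.65
eef_pos: [0.6463, -0.2292, 0.0947]
ee_rot: [-0.054, 0.706, 0.054, 0.705]
contact_force: [-2.2, -1.3, -0.9]
gripper_width: 0.153
```

Run:
```python
from h import *
s=env.sense();P=s['eef_pos'];print(s['t'],P,wf(P),s['contact_force'],rel(.154)[0])
```

```text
20.65 [ 0.64625698 -0.22915246  0.09468168] [ 0.05801203 -0.07970283  0.09468168] [-2.15480759 -1.2999336  -0.94270635] [ 0.    -0.001  0.001]
```

Call:
step_arm([
  [0.2, 0.03, -0.7, 0, 0, 0, 0.8],
  [0.35, 0.05, -1.4, 0, 0, 0, 0.8],
  [0.45, 0.07, -2.1, 0, 0, 0, 0.8],
  [0.5, 0.08, -2.6, 0, 0, 0, 0.8],
  [0.5, 0.08, -2.6, 0, 0, 0, 0.8],
])

```text
t: 21.28
eef_pos: [0.6508, -0.2285, 0.0702]
ee_rot: [-0.054, 0.706, 0.054, 0.704]
contact_force: [-6.8, -0.3, 6.8]
gripper_width: 0.151
```

Call:
step_arm([
  [0, 0, -0.3, 0, 0, 0, 0.8],
  [0, 0, -0.6, 0, 0, 0, 0.8],
  [0, 0, -0.6, 0, 0, 0, 0.8],
])

```text
t: 21.65
eef_pos: [0.6512, -0.2284, 0.0654]
ee_rot: [-0.055, 0.705, 0.054, 0.705]
contact_force: [-8.5, -0.8, 10.2]
gripper_width: 0.147
```

Call:
step_arm([
  [0, 0, -0.15, 0, 0, 0, 0.8],
  [0, 0, -0.3, 0, 0, 0, 0.8],
  [0, 0, -0.3, 0, 0, 0, 0.8],
])

```text
t: 22.02
eef_pos: [0.6512, -0.2285, 0.0629]
ee_rot: [-0.055, 0.705, 0.054, 0.705]
contact_force: [-9.5, -1.3, 13.8]
gripper_width: 0.149
```

Call:
step_arm([
  [0, 0, -0.15, 0, 0, 0, 0.8],
  [0, 0, -0.3, 0, 0, 0, 0.8],
  [0, 0, -0.3, 0, 0, 0, 0.8],
])

```text
t: 22.4
eef_pos: [0.6513, -0.2285, 0.0614]
ee_rot: [-0.055, 0.705, 0.053, 0.705]
contact_force: [-10.6, -0.0, 20.0]
gripper_width: 0.15
```

Call:
step_arm([
  [0, 0, -0.15, 0, 0, 0, 0.8],
  [0, 0, -0.25, 0, 0, 0, 0.8],
  [0, 0, -0.25, 0, 0, 0, 0.8],
])

```text
t: 22.78
eef_pos: [0.6513, -0.2285, 0.0612]
ee_rot: [-0.055, 0.705, 0.053, 0.705]
contact_force: [-15.6, 1.9, 29.8]
gripper_width: 0.151
```

Call:
step_arm([
  [-0.1, 0, 0.25, 0, 0, 0, 0.8],
  [-0.2, 0, 0.5, 0, 0, 0, 0.8],
  [-0.2, 0, 0.5, 0, 0, 0, 0.8],
])

```text
t: 23.15
eef_pos: [0.6512, -0.2284, 0.0616]
ee_rot: [-0.055, 0.704, 0.054, 0.706]
contact_force: [-1.8, -1.7, 8.2]
gripper_width: 0.152
```

Call:
step_arm([
  [0, 0, 0, 0, 0, 0, 2],
  [0, 0, 0, 0, 0, 0, 3],
  [0, 0, 0, 0, 0, 0, 4],
  [0, 0, 0, 0, 0, 0, 4],
  [0, 0, 0, 0, 0, 0, 4],
])

```text
t: 23.78
eef_pos: [0.6496, -0.2276, 0.0588]
ee_rot: [-0.054, 0.705, 0.054, 0.705]
contact_force: [-0.1, -0.4, -0.2]
gripper_width: 0.454
```

Call:
step_arm([
  [0, 0, 2, 0, 0, 0, 4],
  [0, 0, 6, 0, 0, 0, 4],
  [0, 0, 11, 0, 0, 0, 4],
  [-3, -5, 13, 0, 0, 0, 4],
  [-7, -10, 14, 0, 0, 0, 4],
])

```text
t: 24.4
eef_pos: [0.5822, -0.3264, 0.2025]
ee_rot: [-0.056, 0.703, 0.054, 0.707]
contact_force: [0.7, -1.6, -0.5]
gripper_width: 0.457
```

Call:
step_arm([
  [-4, -5, 0, 0, 0, 0, 4],
  [-8, -9, 0, 0, 0, 0, 4],
  [-12, -12, 0, 0, 0, 0, 4],
  [-15, -15, 0, 0, 0, 0, 4],
  [-15, -15, 0, 0, 0, 0, 4],
])

```text
t: 25.02
eef_pos: [0.4269, -0.4804, 0.2001]
ee_rot: [-0.053, 0.706, 0.05, 0.705]
contact_force: [-0.2, -0.3, 0.1]
gripper_width: 0.459
```

Run:
```python
from h import *
s=env.sense();print(s['t'],s['eef_pos'],s['contact_force'])
T=env.capture('top');S=env.capture('side')
a=cv2.resize(T['pixels'][140:230,310:450,::-1],(800,514),interpolation=cv2.INTER_CUBIC)
b=cv2.resize(S['pixels'][160:250,300:440,::-1],(800,514),interpolation=cv2.INTER_CUBIC)
cv2.imwrite('pics/g6.png',cv2.resize(np.vstack([a,b]),(460,592)))
q=fw(.062,-.08,.072)
for p in (T,S):
  r=env.tip_of(p,'strap_peg'); print(r and (r[0]['location'],r[0]['p']), [proj(p,fw(-.038+.1*np.cos(e),-.08,.072+.1*np.sin(e))).round(1).tolist() for e in(0,.05,.1)])
for o in ['tape_roll_1','solder_reel','side_cutters','tweezers','heat_sink','flux_bottle']:
  r=env.tip_of(T,o); print(o,r and np.round(r[0]['location'],1))
```

```text
25.025 [ 0.4268978  -0.48043993  0.20006327] [-0.20000987 -0.3022235   0.11931119]
([414.4, 148.2], 0.6) [[416.7, 149.9], [417.2, 149.4], [417.7, 149.0]]
([361.5, 172.2], 0.69) [[360.3, 172.4], [360.5, 170.7], [360.8, 169.0]]
tape_roll_1 [281.4 271.1]
solder_reel [348.5 126.8]
side_cutters [333.6 263.2]
tweezers [412.3 196.2]
heat_sink [387.4 131.7]
flux_bottle [218.3 178.7]
```

View pics/g6.png

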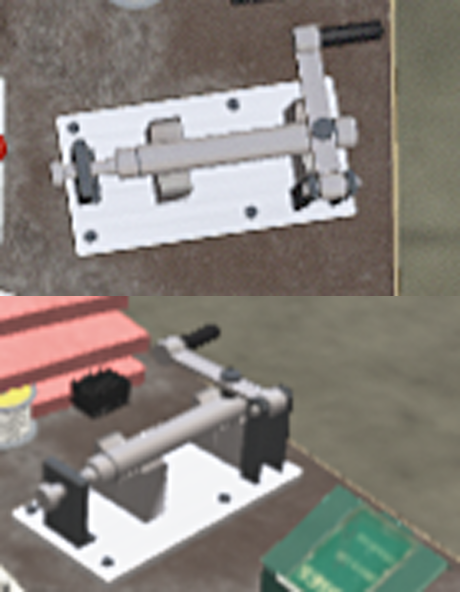

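Run:
```python
from h import *
T=env.capture('top'); a=cv2.imread('pics/top0.png')[:,:,::-1].astype(int); d=np.abs(a-T['pixels']).max(2)>50
for n,(u,v,w) in dict(tape=(281,269,20),reel=(350,130,14),cutters=(335,263,28),tweezers=(302,229,25),sink=(388,133,12),flux=(215,178,12)).items(): print(n,d[v-w:v+w,u-w:u+w].sum())
print(env.finish_job())
```

```text
tape 0
reel 0
cutters 0
tweezers 0
sink 0
flux 0
the job is handed in; nothing more can be done
None
```

The shaft now lies in both V blocks with its end against the stop screw, and the strap is shut on it. I handed the job in at about 25 s with the arm clear; the interface gave no verdict.

- **Seating the shaft:** I slid it in steps of 1–2 mm. The wrist force was 3–5 N of friction while it moved. At the end it stopped moving while the force rose to 6.5 N, so it presses the screw with about 2–3 N.
- **Shutting the strap:** I pinched the peg, swung the strap over and pressed down until it stopped. The last push added about 10 N for only 0.2 mm of movement, with 30 N upward on the wrist at the most. Then I eased off and let go.
- **Last checks:** The final pictures show the strap level, the peg where the shut position predicts (within 1–3 pixels), and the shaft end where it first met the screw (within about a pixel).
- **Other things on the table:** A before/after picture comparison showed no changed pixels at any of the six.
- **Disagreements:** On the swing, the force reached about 29 N sideways early on (33 N in total) before settling, because the path fitted the strap's arc imperfectly. In the last picture the network took the strap for the tweezers and put the solder reel about 3 pixels off. The picture comparison showed neither had moved.

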